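# Pop the fuse hatch of a bench tester

### The job

With the fingers closed, press the white spot on the red fuse hatch once with the fingertips, straight in until it stops but without forcing it, then draw back so that the hatch springs up, and stay clear of it for at least a second and a half to see that it stays open. Do not push it shut again, leave the blue hatch shut and unpressed, and leave the loose things on the bench where they are; nothing is to be gripped or lifted.

Things in the scene. Friction and masses are not known exactly. Their poses are not given: they have to be found in the camera images.
- red_tester: portable black tester with the red hatch, 170 (x) x 220 (y) x 70 mm, heavy, does not move; origin at the centre of its underside, z up, its front is its -x side. The red hatch takes the left (+y) half of its top, a flat screen and small knobs the right half.
- red_hatch (a joint): angle (rad) of the red fuse hatch: 0 (give or take 0.015) shut and latched, negative pushed in (stop at -0.09), positive open (stop at 0.65, free edge then 65 mm higher). Push-push latch: pushed in past about -0.066 and let go, it springs up by itself in about 1 s (fuses show below) and stays; pushed fully in once more it latches shut again.
- red_hatch_hinge (a point): middle of the red hatch's hinge, along the tester's y axis at the far (+x) edge of the hatch. The hatch is a red lid, 105 (x) x 90 (y) x 14 mm, its top 10 mm proud of the tester and 10 mm above this point while shut; the free edge is the front (-x) one.
- red_hatch_press (a point): centre of the white 20 mm disc on top of the red hatch, where one presses: 18 mm from the free edge, 87 mm from the hinge, 80 mm above the table while shut; z is the hatch's outward normal. Pressing takes 3 to 4.5 N, the latch trips after 6 mm and the stop is at 8 mm (a 5 to 6 N force stop is met only there). Opening, it follows the finger with 3 N or less.
- blue_tester: portable black tester with the blue hatch, 170 (x) x 220 (y) x 70 mm, heavy, does not move; origin at the centre of its underside, z up, its front is its -x side. The blue hatch takes the left (+y) half of its top, a flat screen and small knobs the right half.
- blue_hatch (a joint): angle (rad) of the blue battery hatch: 0 (give or take 0.015) shut and latched, negative pushed in (stop at -0.09), positive open (stop at 0.65, free edge then 65 mm higher). Push-push latch: pushed in past about -0.066 and let go, it springs up by itself in about 1 s (battery cells show below) and stays; pushed fully in once more it latches shut again.
- blue_hatch_hinge (a point): middle of the blue hatch's hinge, along the tester's y axis at the far (+x) edge of the hatch. The hatch is a blue lid, 105 (x) x 90 (y) x 14 mm, its top 10 mm proud of the tester and 10 mm above this point while shut; the free edge is the front (-x) one.
- blue_hatch_press (a point): centre of the white 20 mm disc on top of the blue hatch, where one presses: 18 mm from the free edge, 87 mm from the hinge, 80 mm above the table while shut; z is the hatch's outward normal. Pressing takes 3 to 4.5 N, the latch trips after 6 mm and the stop is at 8 mm (a 5 to 6 N force stop is met only there). Opening, it follows the finger with 3 N or less.
- red_latch (a joint): sideways position (m) of the small follower pin inside the red hatch's latch, hidden while shut: 0 while latched, about +0.004 at the bottom of the press that releases it, -0.006 to -0.008 once the hatch is open; it goes there with the hatch nearly shut only if the hatch is pushed shut again.
- sensor: loose aluminium cylinder sensor standing upright, 40 mm across, 45 mm high with a 24 mm dark neck up to 67 mm; origin at the centre of its underside. Bystander.
- screwdriver: loose screwdriver lying on the bench beyond the testers, about 200 mm long. Bystander.
- jar: loose closed jar, 48 mm across, 60 mm high, standing; origin at the centre of its underside. Bystander.
- spare_module: loose flat grey module, 50 x 70 x 22 mm; origin at the centre of its underside. Bystander.

How it is judged (in metres and radians):
On the way, in this order (a step that is already met when the one before it is completed fails the run):
1. the red hatch is pushed in far enough to trip its latch (hatch angle below -0.055) (value of joint red_hatch below -0.055 rad), for 0.02 s.
2. the red hatch has sprung up (above 0.5 rad) and stays so, untouched by the robot, for 1 s (value of joint red_hatch above 0.5 rad and contact force between each of the arm, the fingers and red_tester below 0.1 N), for 1 s.
At the end, for the whole second after the job is handed in: The red hatch stands open by more than 0.55 rad and at rest (below 0.05 rad/s), the blue hatch is shut (within 0.03 rad), and the sensor, screwdriver, jar and module are within 20 mm of where they stood (value of joint red_hatch above 0.55 rad and velocity of joint red_hatch between -0.05 and 0.05 rad/s and value of joint blue_hatch between -0.03 and 0.03 rad and distance of each of sensor, screwdriver, jar, spare_module from where it was at the start of the episode below 0.02 m); the robot touches nothing.
It fails at once if the red hatch is pushed in away from its white spot (the point between the finger pads more than 30 mm from it horizontally) (value of joint red_hatch below -0.03 rad and horizontal distance between the grasp point and red_hatch_press above 0.03 m).
It fails at once if the red hatch is pushed shut again after it has popped (follower pin beyond -3 mm with the hatch below 0.12 rad) (value of joint red_latch below -0.003 m and value of joint red_hatch below 0.12 rad).
It fails at once if the red hatch or its tester is forced (fingers or arm push on it with more than 40 N) (contact force between any of the fingers, the arm and red_tester above 40 N).
It fails at once if the blue hatch is pressed or opened (more than 0.04 rad either way) (value of joint blue_hatch below -0.04 rad or value of joint blue_hatch above 0.04 rad).
It fails at once if a loose thing is lifted (by 15 mm) or moved by more than 20 mm (distance of any of sensor, screwdriver, jar, spare_module from where it was at the start of the episode above 0.02 m or height (world z) of any of sensor, jar, spare_module above 0.015 m or height (world z) of screwdriver above 0.035 m).
It also fails if it takes over 38 s, if anything falls off the work surface, if the arm or the gripper's body presses on something with over 40 N, if the wrist force passes 120 N, or if a joint passes its speed limit or range.

### The arm

A 7-joint arm with a two-finger parallel gripper is mounted at the origin on the work surface. World frame = base frame: x ahead of the robot, y to its left, z up, the work surface at z = 0. Lengths are in m, angles in degrees, forces in N, time in s.
With the tool pointing down it reaches from about 0.425 to 0.875 m from the base axis. Payload 4.7 kg.
Tool frame: the origin (TCP) lies midway between the tips of the shut fingers; the grasp point (between the pads) lies 19 mm behind it; z points along the fingers, x is the direction in which the jaws open and shut, and the axes are right-handed (so a half turn about z gives the same grasp; the last joint's range is limited). The gripper opens to 85 mm and grips with 20 to 120 N. Pads are 22 mm wide; open, the fingers measure 114 mm over their backs; the gripper's body (76 mm by 85 mm) begins 54 mm behind the grasp point. The pads swing forward as they close: fully open they stand 13 mm farther back than shut.
Start: joints at [68.933, 18.392, -4.016, 83.108, 1.295, 78.541, -3.26], TCP at [0.242, -0.603, 0.231] pointing down, gripper open.
Joint ranges: [-163.93, 163.93], [-17.29, 119.83], [-79.2, 71.16], [3.27, 140.29], [-89.18, 269.18], [5.43, 117.66], [-154.24, 154.24]. Speed limits (degrees/s): [147.25, 147.25, 180, 180, 180, 180, 180].

### API

Orientations are given as [roll, pitch, yaw] about the fixed x, y, z axes, in that order (R = Rz(yaw) Ry(pitch) Rx(roll)).
In Python, from bench import robot gives the robot as it stands. Calls block until the motion is done:
- robot.reach(position, orientation): joint-space move of the TCP to a pose.
- robot.line_to(position, attitude=None, vel=0.15, force_limit=None): straight line of the TCP; attitude=None keeps the orientation; vel is the mean speed in m/s. With force_limit (N) it stops when the force on the tool has changed by that much, and returns True; else False.
- robot.movej(angles): joint-space move.
- robot.gripper_to(opening, grip_force=None): opening from 0.0 (shut) to 1.0 (fully open); grip_force is the grip in N (None keeps the last); returns when the fingers have stopped.
- robot.sleep(seconds).
- robot.solve_ik(position, orientation): joint angles nearest the present ones, or None.
- robot.capture(name): name is "scene" or "top"; returns the picture (400x640x3 uint8, blue, green, red); there is no depth.
- robot.calibration(name): a dict with "fx", "fy", "cx", "cy" (pixels), "k1" (the pictures are not rectified: a ray, as slopes to the right and down, at radius r is drawn at 1 + k1 r^2 times it, then the intrinsics apply), "rvec" (rotation vector, rad) and "tvec" (3), from world to camera coordinates, as OpenCV has them. Camera axes: x right, y down, z forward; pixel columns grow to the right and rows downward; lengths in m; the calibration is good to about 2 mm. A picture is of the moment at which its call begins. calibration takes no time and is no camera call.
A pose or a line that the arm cannot do raises robot.MotionError and nothing moves.
- robot.sign_off(): hands the job in, once; it reports no verdict.
Readings, each from a call of its own:
- robot.get_clock(): time.
- robot.get_joint_positions(): joint angles.
- robot.get_qd(): joint speeds.
- robot.get_joint_torque(): joint torques, N m.
- robot.get_ee_pos(): TCP position.
- robot.get_ee_rot(): TCP orientation.
- robot.get_wrist_force(): force on the tool from outside, world axes, zero at the start.
- robot.get_moment(): the same for the moment, N m.
- robot.get_finger_gap(): opening from 0.0 (shut) to 1.0 (fully open).
Only numpy, scipy, OpenCV 4.12 (cv2) and the standard library are available. Lean on these libraries where they do the work, as an engineer would, in place of code of your own. Each camera call takes 0.05 s, during which the arm holds its last target. There are 200 camera calls.

## Working session

There is one attempt and no reset: what is moved stays moved. The work goes in short steps, each a Python script; the robot and the scene stay as the last script left them, time stands still between calls to the robot, and variables do not carry over. Pictures are saved under pics/ and viewed, about 8 in all and at most 12, crops included, and the job is handed in when it is done.

```bash
mkdir -p pics; python3 - <<'E'
from bench import robot
import cv2
for n in("scene","top"):
    cv2.imwrite(f"pics/{n}0.png",robot.capture(n)); print(n,robot.calibration(n))
print(robot.get_clock(),robot.get_ee_pos(),robot.get_ee_rot(),robot.get_wrist_force())
E
```

```text
scene {'fx': 398.84219896519875, 'fy': 398.84219896519875, 'cx': 317.4106959065556, 'cy': 192.8842970777575, 'k1': -0.04793075622067251, 'rvec': array([ 0.68512275,  2.64191849, -1.08656597]), 'tvec': array([ 0.49728691, -0.1663368 ,  1.27539469])}
top {'fx': 386.8970238805759, 'fy': 386.8970238805759, 'cx': 323.8916048977498, 'cy': 210.3932013397804, 'k1': -0.08023147478057518, 'rvec': array([ 1.98875768, -2.2170692 ,  0.26653229]), 'tvec': array([0.08140595, 0.58699301, 0.68369819])}
0.1 [ 0.24194839 -0.60277501  0.23033278] [ 1.79996242e+02  9.76322462e-02 -6.81246327e+01] [-0.96329641  0.07766579 -0.08430927]
```

View pics/scene0.png

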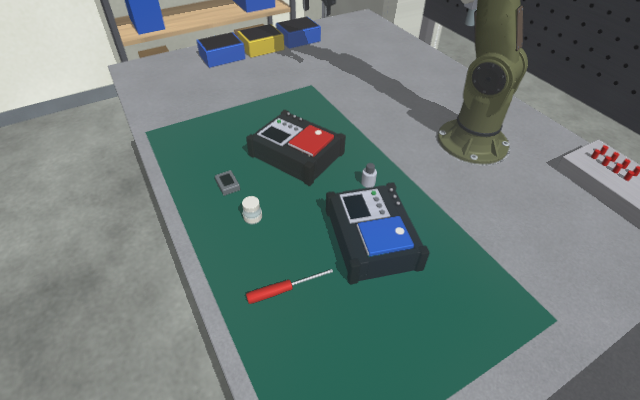

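View pics/top0.png

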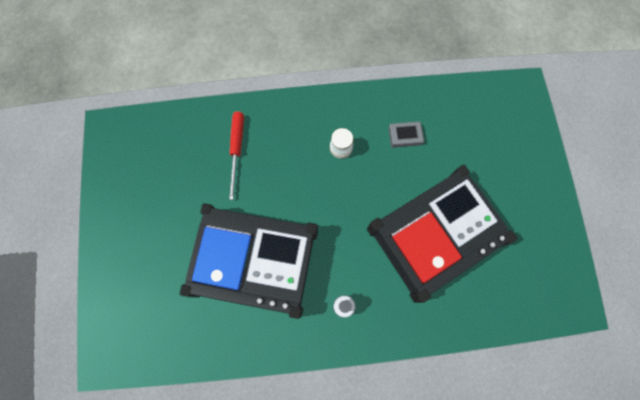

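The scene view shows the red hatch's white spot at about (319,132). In the top view it is at about (438,262), with the blue tester to the left and the sensor at (345,306). Next I'll measure the spot from both views.

```bash
cat > h.py <<'E'
import numpy as np, cv2
from bench import robot
def ray(n,uv):
    c=robot.calibration(n); K=np.array([[c["fx"],0,c["cx"]],[0,c["fy"],c["cy"]],[0,0,1]])
    p=cv2.undistortPoints(np.array([[uv]],float),K,np.array([c["k1"],0,0,0.]))[0,0]
    R=cv2.Rodrigues(c["rvec"])[0]; d=R.T@np.r_[p,1]
    return -R.T@c["tvec"],d/np.linalg.norm(d)
def onz(n,uv,z):
    o,d=ray(n,uv); return o+d*(z-o[2])/d[2]
def cross(a,b):
    (o1,d1),(o2,d2)=ray("scene",a),ray("top",b)
    t=np.linalg.lstsq(np.c_[d1,-d2],o2-o1,rcond=None)[0]
    p,q=o1+t[0]*d1,o2+t[1]*d2
    return (p+q)/2,np.linalg.norm(p-q)
def spot(im,seed,r=12):   # centroid of bright unsaturated blob near seed
    x,y=seed; w=im[y-r:y+r+1,x-r:x+r+1]
    m=(w.min(2)>150).astype(np.uint8)
    n,l,s,c=cv2.connectedComponentsWithStats(m)
    i=min(range(1,n),key=lambda i:np.hypot(*(c[i]-r)))
    return c[i]+[x-r,y-r],s[i,4]
def red(im,seed):
    h=cv2.cvtColor(im,cv2.COLOR_BGR2HSV); m=(((h[...,0]<10)|(h[...,0]>170))&(h[...,1]>150)&(h[...,2]>80)).astype(np.uint8)
    n,l,s,c=cv2.connectedComponentsWithStats(cv2.morphologyEx(m,cv2.MORPH_CLOSE,np.ones((9,9))))
    i=l[seed[1],seed[0]]; p=np.argwhere(l==i)[:,::-1].astype(np.float32)
    return cv2.boxPoints(cv2.minAreaRect(p)),s[i,4]
E
python3 - <<'E'
from h import *
S,T=cv2.imread("pics/scene0.png"),cv2.imread("pics/top0.png")
a,na=spot(S,(319,132)); b,nb=spot(T,(438,262),10)
print(a,na,b,nb,cross(a,b),onz("scene",a,.08),onz("top",b,.08))
box,n=red(T,(425,245)); P=np.array([onz("top",u,.08) for u in box])
print(n,box,P,np.linalg.norm(P-np.roll(P,-1,0),axis=1),sep="\n")
c=P.mean(0);print("centre",c)
print("sensor",onz("top",(345,306),.067))
E
```

```text
[318. 132.] 23 [437.91089109 261.62376238] 101 (array([ 0.46776087, -0.18297166,  0.08128444]), np.float64(0.0018647904601317633)) [ 0.46636433 -0.18361903  0.08      ] [ 0.46854783 -0.18403467  0.08      ]
2542
[[391.3846  237.07689]
 [431.07693 210.61534]
 [462.15384 257.2307 ]
 [422.46152 283.69226]]
[[ 0.52440135 -0.10349111  0.08      ]
 [ 0.56700758 -0.1878478   0.08      ]
 [ 0.47135045 -0.23168008  0.08      ]
 [ 0.43156993 -0.14830298  0.08      ]]
[0.09450578 0.10522146 0.0923809  0.10308141]
centre [ 0.49858233 -0.16783049  0.08      ]
sensor [ 0.40777025 -0.00168674  0.067     ]
```

Both views agree to about 2 mm. The height comes out at 81 mm, the lid at 93 x 104 mm, and the spot is 18 mm from the free edge. Now I'll close the fingers and go above the spot.

```bash
python3 - <<'E'
from h import *
robot.gripper_to(0.0)
robot.reach([.4678,-.1832,.16],[180,0,-65])
robot.line_to([.4678,-.1832,.105],vel=.1)
robot.sleep(.3)
print(robot.get_clock(),robot.get_ee_pos(),robot.get_ee_rot(),robot.get_wrist_force(),robot.get_finger_gap())
a=robot.capture("scene")[70:220,220:420];b=robot.capture("top")[180:330,340:540]
cv2.imwrite("pics/c1.png",cv2.resize(np.vstack([a,b]),None,fx=2,fy=2,interpolation=cv2.INTER_CUBIC)[:600])
E
```

```text
3.625 [ 0.46814356 -0.18334247  0.10553453] [-1.79965633e+02 -4.90362487e-02 -6.50026557e+01] [-0.16391668 -0.15914767 -0.03348326] 0.0007479903022040577
```

View pics/c1.png

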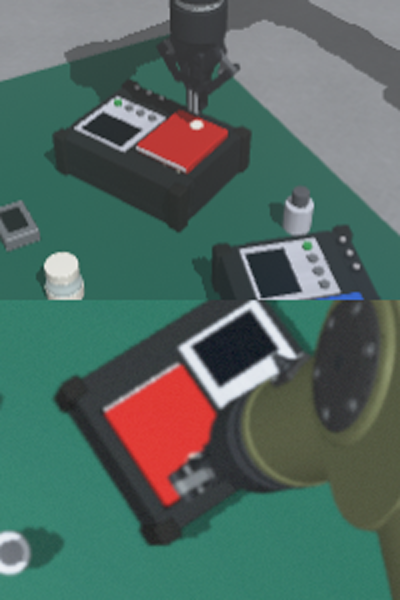

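The shut fingertips hover just above the white spot (crop about (193,110) over the spot at (197,125)). The sensor and blue tester are well clear. Next is the press and the retreat.

```bash
python3 - <<'E'
from h import *
x,y=.4678,-.1832
hit=robot.line_to([x,y,.066],vel=.02,force_limit=5.5)
p=robot.get_ee_pos();print(hit,robot.get_clock(),p,robot.get_wrist_force())
if hit and p[2]<.077:
    robot.line_to([x,y,.24],vel=.12)
    print(robot.get_clock(),robot.get_ee_pos(),robot.get_wrist_force())
    robot.sleep(2)
    a=robot.capture("scene")[70:220,220:420];b=robot.capture("top")[180:330,340:540]
    cv2.imwrite("pics/c2.png",cv2.resize(np.vstack([a,b]),None,fx=2,fy=2,interpolation=cv2.INTER_CUBIC))
E
```

```text
True 5.175 [ 0.46723658 -0.18348815  0.0727353 ] [0.18199935 0.32199961 3.62028134]
6.725 [ 0.46735678 -0.18303563  0.2391647 ] [-0.33568619 -0.7407537   0.03947003]
```

View pics/c2.png

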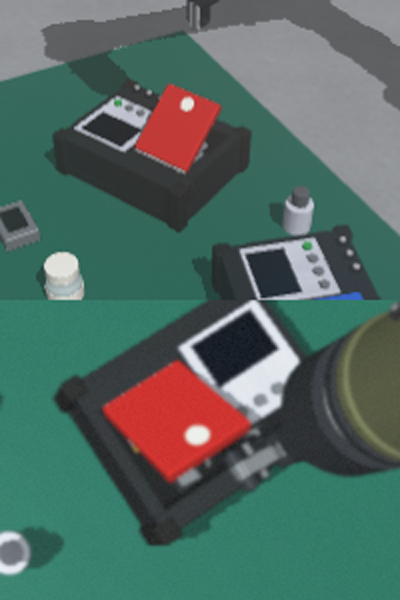

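The hatch has sprung open, with the fuses showing and the spot raised to crop (187,104) in the scene half and (197,435) in the top half. The fingers are well clear above it. I'll check the spot's height, compare the loose things with the first pictures, and hand in.

```bash
python3 - <<'E'
from h import *
S,T=robot.capture("scene"),robot.capture("top")
a,_=spot(S,(313,122),8); b,_=spot(T,(438,247),9)
p,e=cross(a,b); print(p,e,"angle~",np.arcsin((p[2]-.08)/.087))
S0=cv2.imread("pics/scene0.png")
for n,(x0,x1,y0,y1) in dict(sensor=(358,380,162,188),jar=(238,266,194,226),module=(212,242,168,196),driver=(242,336,265,305),blue=(350,415,215,255)).items():
    print(n,cv2.absdiff(S,S0)[y0:y1,x0:x1].mean())
print(robot.get_clock(),robot.get_wrist_force(),np.abs(robot.get_qd()).max()); robot.sign_off()
E
```

```text
[ 0.48951392 -0.17230712  0.13162962] 0.0019304516872156864 angle~ 0.6353308836230777
sensor 1.1765734265734267
jar 1.2462797619047619
module 0.8996031746031746
driver 0.8937056737588652
blue 1.0841025641025641
8.925 [ 0.34456378  0.23889306 -0.66409999] 0.10433177016596666
the job is handed in; nothing more can be done
```

The red hatch is open and the job is handed in at about 9 s of the 38 s allowed. The sign-off reports no verdict.

- **Press:** With the fingers shut, I pressed the white spot once, straight down. The 5.5 N force stop tripped with the fingertips at z = 72.7 mm, about 7.3 mm in. That is past the 6 mm trip point and just short of the nominal 8 mm stop, within the calibration error.
- **Retreat:** I drew back straight up to z = 0.24 m and held clear for more than 2 s.
- **Red hatch:** The two camera views put its spot at 132 mm height, which means it is open by about 0.635 rad. The rays from the two views agreed to 2 mm.
- **Other things:** The image patches of the blue hatch, sensor, jar, module and screwdriver match the first picture, with only noise-level differences.
- **Force:** The last wrist reading was under 1 N, with the arm well clear of the tester.

No check failed.

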